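# Set round-bottomed flasks into the heating mantles of their size

### The arm

A 7-joint arm with a two-finger parallel gripper is mounted at the origin on the work surface. World frame = base frame: x ahead of the robot, y to its left, z up, the work surface at z = 0. Lengths are in m, angles in degrees, forces in N, time in s.
With the tool pointing down it reaches from about 0.4 to 0.9 m from the base axis. Payload 5.5 kg.
Tool frame: the origin (TCP) lies between the finger pads; the fingertips stand 22 mm ahead of it and the grasp point (between the pads) lies 3 mm ahead of it; z points along the fingers, y is the line along which they close (so a half turn about z gives the same grasp; the last joint's range is limited). The gripper opens to 92 mm and grips with 3 to 60 N. Pads are 19 mm wide; open, the fingers measure 130 mm over their backs; the gripper's body (75 mm by 190 mm) begins 47 mm behind the grasp point.
Start: joints at [-60.607, 28.699, -24.465, 88.831, 12.651, 65.22, -12.049], TCP at [0.161, 0.63, 0.249] pointing down, gripper open.
Joint ranges: [-164.97, 164.97], [-17.58, 116.51], [-87.97, 89.64], [11.32, 138.91], [-80.73, 260.73], [10.89, 115.49], [-147.41, 147.41]. Speed limits (degrees/s): [147.25, 147.25, 180, 180, 180, 180, 180].

### API

Orientations are given as [roll, pitch, yaw] about the fixed x, y, z axes, in that order (R = Rz(yaw) Ry(pitch) Rx(roll)).
In Python, from cell import bot gives the robot as it stands. The module is installed in compiled form; this text tells all that it offers.
- The arm moves only by the tool play_rows, never from a script. Its arguments are lists of equal length, an entry for each row: "slide": the shift along the world's x, y, z in mm, a list of three; "angular": the turn, a rotation vector about the world's x, y, z in degrees, a list of three; "hand": the opening, from 0 (shut) to 1 (fully open). A call has 1 to 20 rows; each row shifts and turns the commanded pose from where the row before left it; what a row does not reach is not made up. A row lasts 1/10 s, in which the tool goes at most 50 mm and 8.59 degrees, less where a joint would pass 70% of its speed; a pose out of reach is approached as far as the arm can. A call with a gripper value outside its range is refused whole. The fingers move at their own pace and stop on an object; "force" is the grip in N (left out, the last holds). Time passes only in rows, so rows that do not move let the fingers close. It gives the time, the measured TCP pose, the force, the opening and the grip force at its end, in the units of the state.
- bot.observe(): the state, without advancing time (a new reading comes with each control period).
- bot.snapshot(name): name is "scene" or "top" or "wrist"; returns a dict with "frame" (384x512x3 uint8, red, green, blue), "depth" (384x512 float32, m along the optical axis (not along the pixel's ray), 0 where there is no reading), "fx", "fy", "cx", "cy" (pixels), "position" and "attitude" of the camera in the world. Camera axes: x right, y down, z forward; pixel columns grow to the right and rows downward; lengths in m; the calibration is good to about 2 mm. A picture is of the moment at which its call begins.
- bot.close_job(): hands the job in; it is judged then, once.
The state is a dict: "time": time; "joint_positions": joint angles; "joint_vel": joint speeds; "tau": joint torques, N m; "position": TCP position; "orientation": TCP orientation; "contact_force": force on the tool from outside, world axes, zero at the start; "wrist_torque": the same for the moment, N m; "finger_gap": finger opening in m; "gripper_force": force on a finger pad.
Only numpy, scipy, OpenCV 4.12 (cv2) and the standard library are available. Lean on these libraries where they do the work, as an engineer would, in place of code of your own. Each camera call takes 0.05 s, during which the arm holds its last target. There are 200 camera calls.

### The job

Set up the heating row: take the four round-bottomed flasks off their cork rings and set each one into the heating mantle made for its size, the smallest flask in the smallest mantle and so on up to the largest. Lower each flask in gently, without dropping or tipping it, so that its bulb sits fully down in the cup and its neck stands upright. Leave the white funnel and the conical flask standing where they are.

Things in the scene. Friction and masses are not known exactly. Their poses are not given: they have to be found in the camera images.
- flask_25_bulb (a point): The smallest flask (25 ml): open clear glass, round bulb 41 mm across, straight neck 17 mm across, 78 mm tall, white stirring bar inside. Point: centre of the bulb, 20.5 mm above its underside; z runs along the neck, which leaves the bulb 18.7 mm above the point, rim 57.5 mm above it; lift by the neck, say 42.5 mm above the point. Starts upright on a loose cork ring 80 mm across, 30 mm high.
- flask_50_bulb (a point): The second smallest flask (50 ml): open clear glass, round bulb 51 mm across, straight neck 22 mm across, 92 mm tall, white stirring bar inside. Point: centre of the bulb, 25.5 mm above its underside; z runs along the neck, which leaves the bulb 23 mm above the point, rim 66.5 mm above it; lift by the neck, say 51.5 mm above the point. Starts upright on a loose cork ring 80 mm across, 30 mm high.
- flask_100_bulb (a point): The second largest flask (100 ml): open clear glass, round bulb 64 mm across, straight neck 27 mm across, 108 mm tall, white stirring bar inside. Point: centre of the bulb, 32 mm above its underside; z runs along the neck, which leaves the bulb 29 mm above the point, rim 76 mm above it; lift by the neck, say 61 mm above the point. Starts upright on a loose cork ring 80 mm across, 30 mm high.
- flask_250_bulb (a point): The largest flask (250 ml): open clear glass, round bulb 85 mm across, straight neck 32 mm across, 142 mm tall, white stirring bar inside. Point: centre of the bulb, 42.5 mm above its underside; z runs along the neck, which leaves the bulb 39.4 mm above the point, rim 99.5 mm above it; lift by the neck, say 84.5 mm above the point. Starts upright on a loose cork ring 110 mm across, 30 mm high.
- mantle_25_seat (a point): The smallest heating mantle, for the 25 ml flask: fixed blue round casing 87 mm across, 40.5 mm high, with a cream half-round cup, 47 mm wide, open to the top. Point: centre of the cup's mouth, level with the rim, 40.5 mm above the bench; the centre of the bulb rests here when the flask is fully down. z up; the electric inlet sticks out 27 mm towards the mantle's +x.
- mantle_50_seat (a point): The second smallest heating mantle, for the 50 ml flask: fixed blue round casing 97 mm across, 45.5 mm high, with a cream half-round cup, 57 mm wide, open to the top. Point: centre of the cup's mouth, level with the rim, 45.5 mm above the bench; the centre of the bulb rests here when the flask is fully down. z up; the electric inlet sticks out 27 mm towards the mantle's +x.
- mantle_100_seat (a point): The second largest heating mantle, for the 100 ml flask: fixed blue round casing 110 mm across, 52 mm high, with a cream half-round cup, 70 mm wide, open to the top. Point: centre of the cup's mouth, level with the rim, 52 mm above the bench; the centre of the bulb rests here when the flask is fully down. z up; the electric inlet sticks out 27 mm towards the mantle's +x.
- mantle_250_seat (a point): The largest heating mantle, for the 250 ml flask: fixed blue round casing 131 mm across, 62.5 mm high, with a cream half-round cup, 91 mm wide, open to the top. Point: centre of the cup's mouth, level with the rim, 62.5 mm above the bench; the centre of the bulb rests here when the flask is fully down. z up; the electric inlet sticks out 27 mm towards the mantle's +x.
- funnel_mid (a point): Bystander: white plastic funnel standing upside down, 100 mm across at the foot, narrowing to a 21 mm stem, 100 mm tall. The point lies on its axis 50 mm above the bench.
- conical_mid (a point): Bystander: empty conical flask of clear glass, 85 mm across at the foot, neck 33 mm, 143 mm tall. The point lies on its axis 70 mm above the bench.
There are look-alikes about, which are no part of the job. What is shaped like the part that bears flask_250_bulb but green or pink is not meant.

How it is judged (in metres and radians):
At the end, for the whole second after the job is handed in: Each of the four flasks rests in the mantle of its own size: the centre of its bulb within 8 mm of the point at the centre of the cup's mouth, its neck within 0.35 rad (20 degrees) of upright, and at rest (slower than 20 mm/s and 0.15 rad/s) (distance between flask_25_bulb and mantle_25_seat below 0.008 m and angle between each of flask_25_bulb, flask_50_bulb, flask_100_bulb, flask_250_bulb's own z axis and vertical below 0.35 rad and linear speed of each of flask_25, flask_50, flask_100, flask_250 below 0.02 m/s and angular speed of each of flask_25, flask_50, flask_100, flask_250 below 0.15 rad/s and distance between flask_50_bulb and mantle_50_seat below 0.008 m and distance between flask_100_bulb and mantle_100_seat below 0.008 m and distance between flask_250_bulb and mantle_250_seat below 0.008 m); the robot touches nothing.
It fails at once if a round-bottomed flask is let fall (out of the fingers and moving faster than 0.6 m/s, a drop of about 20 mm) ((contact force between the fingers and flask_25 below 0.05 N and linear speed of flask_25 above 0.6 m/s) or (contact force between the fingers and flask_50 below 0.05 N and linear speed of flask_50 above 0.6 m/s) or (contact force between the fingers and flask_100 below 0.05 N and linear speed of flask_100 above 0.6 m/s) or (contact force between the fingers and flask_250 below 0.05 N and linear speed of flask_250 above 0.6 m/s)).
It fails at once if a round-bottomed flask is tipped past 50 degrees (angle between any of flask_25_bulb, flask_50_bulb, flask_100_bulb, flask_250_bulb's own z axis and vertical above 0.87 rad).
It fails at once if the white funnel is shifted or knocked over (its middle moved more than 25 mm) (distance of funnel_mid from where it was at the start of the episode above 0.025 m).
It fails at once if the conical flask is shifted or knocked over (its middle moved more than 25 mm) (distance of conical_mid from where it was at the start of the episode above 0.025 m).
It also fails if it takes over 109 s, if anything falls off the work surface, if the arm or the gripper's body presses on something with over 40 N, if the wrist force passes 120 N, or if a joint passes its speed limit or range.

## Working session

There is one attempt and no reset: what is moved stays moved. The work goes in short steps, Python scripts to look and compute and a tool call to move; the robot and the scene stay as the last step left them, time stands still between calls to the robot, and variables do not carry over. Pictures are saved under pics/ and viewed, at most 14 in all, crops included, and the job is handed in when it is done.

Besides the shell and the picture viewer there is one more tool, called after "Request:" by a JSON object that holds its "api" and its "payload", one argument or row to a line. play_rows: Moves the arm, as the interface text tells. Its arguments: {"type":"object","properties":{"slide":{"type":"array"},"angular":{"type":"array"},"hand":{"type":"array"},"force":{"type":"number"}},"required":["slide","angular","hand"]}

```bash
mkdir -p pics; cat > h.py <<'E'
import numpy as np, cv2
from scipy.spatial.transform import Rotation as R
from cell import bot
def rot(a):
    a=np.array(a,float)
    return a if a.shape==(3,3) else R.from_euler('xyz',a,degrees=True).as_matrix()
def ray(s,u,v):
    d=np.array([(u-s['cx'])/s['fx'],(v-s['cy'])/s['fy'],1.]); return rot(s['attitude'])@d
def onz(s,u,v,z):
    d=ray(s,u,v); p=np.array(s['position']); return p+d*(z-p[2])/d[2]
def cloud(s):
    v,u=np.mgrid[:384,:512]; d=np.stack([(u-s['cx'])/s['fx'],(v-s['cy'])/s['fy'],np.ones(u.shape)],-1)
    return (d*s['depth'][...,None])@rot(s['attitude']).T+np.array(s['position'])
def save(n,im,k=1.5):
    cv2.imwrite('pics/'+n,cv2.resize(im[...,::-1],None,fx=k,fy=k,interpolation=cv2.INTER_CUBIC))
E
python3 - <<'E'
from h import *
import pickle
o=bot.observe(); print(o['time'],o['position'],o['orientation'],o['finger_gap'])
for n in ['scene','top','wrist']:
    s=bot.snapshot(n); pickle.dump(s,open(n+'.pkl','wb')); print(n,s['position'],s['attitude'],s['fx'],s['cx'],s['cy']); save(n+'0.png',s['frame'],1.56)
E
```

```text
0.0 [0.16056797 0.62916706 0.24766935] [-1.79887025e+02 -4.27528208e-03  1.65688866e+02] 0.091890400523371
scene [ 1.13207176 -0.69103712  1.01476953] [-133.28654398   -0.92202962   48.04770197] 439.3354476528923 251.35124497821533 187.17171969296845
top [ 3.30995810e-01 -4.49254093e-04  1.67677639e+00] [-176.34687827   -0.27402509  -89.131897  ] 496.8911648396051 259.97753396952766 196.0185128391809
wrist [0.09190818 0.64681811 0.38381452] [1.64465170e+02 1.44727587e-01 7.56493211e+01] 343.4858969011292 258.97196305800435 190.21982969411795
```

View pics/top0.png

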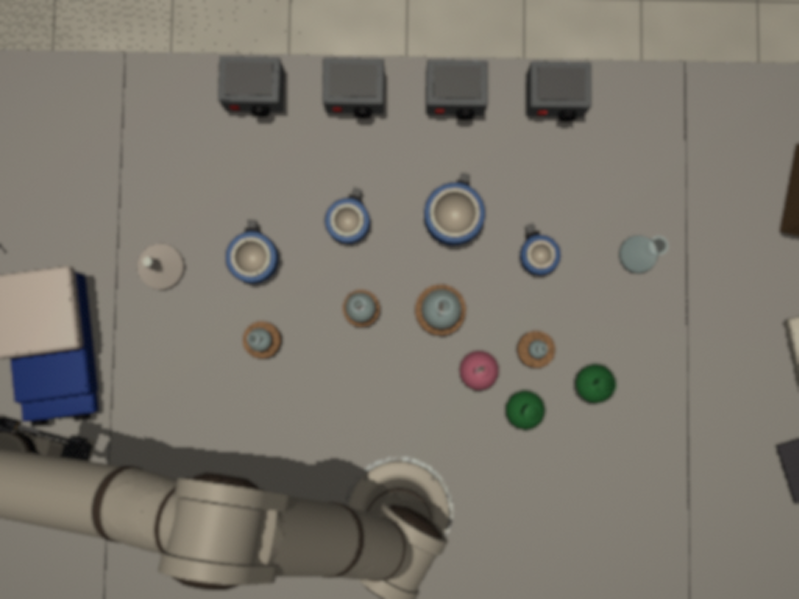

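View pics/scene0.png

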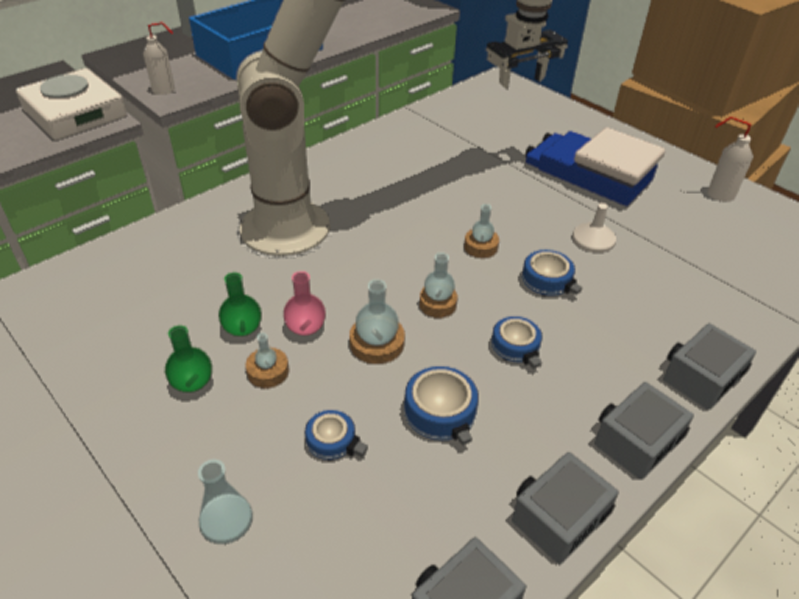

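The clear flasks on cork rings are at top-view (262,340), (361,308), (440,309) and (536,349). The green and pink ones have no ring, so they are look-alikes. The mantles are at (252,256), (347,219), (455,213) and (540,254). Next I'll measure positions and check the sizes.

```bash
python3 - <<'E'
from h import *
import pickle
s=pickle.load(open('top.pkl','rb')); f=s['frame']; hsv=cv2.cvtColor(f,cv2.COLOR_RGB2HSV); C=cloud(s)
bl=cv2.inRange(hsv,(100,110,50),(125,255,255)); br=cv2.inRange(hsv,(5,90,60),(18,255,255))
for nm,m in(('blue',bl),('cork',br)):
    cs,h=cv2.findContours(m,cv2.RETR_CCOMP,cv2.CHAIN_APPROX_NONE)
    for i,c in enumerate(cs):
        if cv2.contourArea(c)<60: continue
        (u,v),(a,b),_=cv2.fitEllipse(c); hole=h[0][i][3]>=0
        z=.05 if nm=='blue' else .03
        p=onz(s,u,v,z); print(nm,'hole' if hole else 'outer',round(u,1),round(v,1),'diam mm',np.round(np.array([a,b])*(s['position'][2]-z)/s['fx']*1000),p[:2].round(4))
# flasks: depth heights
for u,v in((168,218),(231,197),(282,198),(344,224)):
    P=C[v-14:v+15,u-14:u+15].reshape(-1,3); print(u,v,'zmax',np.sort(P[:,2])[-6:].round(3), P[np.argmax(P[:,2])].round(3))
t=pickle.load(open('scene.pkl','rb'))
crop=np.vstack([cv2.resize(f[175:250,140:370],None,fx=3,fy=3,interpolation=cv2.INTER_CUBIC),cv2.resize(t['frame'][125:255,150:330],(690,330*690//690),interpolation=cv2.INTER_CUBIC)])
save('crop1.png',crop,1)
E
```

```text
blue outer 34.2 246.4 diam mm [151. 182.] [0.2593 0.725 ]
cork outer 343.2 223.7 diam mm [73. 75.] [ 0.3487 -0.2837]
cork hole 344.7 223.4 diam mm [45. 48.] [ 0.3496 -0.2886]
cork outer 167.5 217.5 diam mm [72. 77.] [0.3602 0.298 ]
cork hole 165.7 217.3 diam mm [55. 59.] [0.3607 0.3041]
cork outer 282.0 198.4 diam mm [101. 104.] [ 0.4294 -0.0798]
cork hole 282.5 197.6 diam mm [90. 91.] [ 0.4321 -0.0816]
168 218 zmax [0.119 0.119 0.12  0.122 1.677 1.677] [ 0.331 -0.     1.677]
231 197 zmax [0.138 0.139 0.141 1.677 1.677 1.677] [ 0.331 -0.     1.677]
282 198 zmax [0.163 0.163 0.164 0.164 1.677 1.677] [ 0.331 -0.     1.677]
344 224 zmax [0.11  1.677 1.677 1.677 1.677 1.677] [ 0.331 -0.     1.677]
```

View pics/crop1.png

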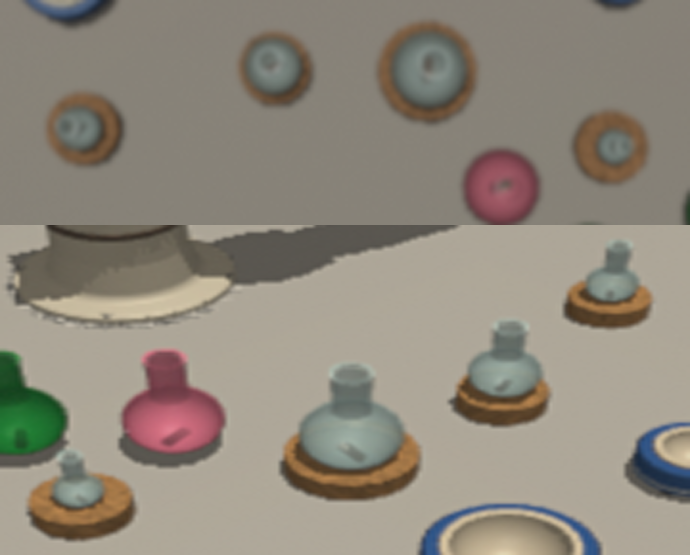

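Confirmed by size: (262,340) is the 50 ml flask, (361,308) the 100 ml, (440,309) the 250 ml and (536,349) the 25 ml. The mantles, left to right, are 100, 50, 250 and 25.

```bash
python3 - <<'E'
from h import *
import pickle
s=pickle.load(open('top.pkl','rb')); t=pickle.load(open('scene.pkl','rb'))
hsv=cv2.cvtColor(s['frame'],cv2.COLOR_RGB2HSV)
bl=cv2.inRange(hsv,(100,90,30),(130,255,255))
for nm,(U,V),z in(('m100',(252,256),.052),('m50',(347,219),.0455),('m250',(455,213),.0625),('m25',(540,254),.0405)):
    u0,v0=int(U/1.56),int(V/1.56); r=24
    m=np.zeros_like(bl); m[v0-r:v0+r,u0-r:u0+r]=bl[v0-r:v0+r,u0-r:u0+r]
    m=cv2.morphologyEx(m,cv2.MORPH_CLOSE,np.ones((3,3)))
    cs,h=cv2.findContours(m,cv2.RETR_CCOMP,cv2.CHAIN_APPROX_NONE)
    for i,c in enumerate(cs):
        if len(c)<20: continue
        (u,v),ab,_=cv2.fitEllipse(c); print(nm,h[0][i][3]>=0,(np.array(ab)*(1.677-z)/s['fx']*1000).round(),onz(s,u,v,z if h[0][i][3]>=0 else z/2)[:2].round(4))
A={'25':(.349,-.284,.085),'50':(.361,.300,.09),'100':(.430,.09,.1),'250':(.431,-.08,.12)}
for nm,S in(('top',s),('scene',t)):
    C=cloud(S).reshape(-1,3); print(nm)
    for k,(x,y,z) in A.items():
        P=C[(np.hypot(C[:,0]-x,C[:,1]-y)<.035)&(C[:,2]>z)&(C[:,2]<.2)]
        if len(P): print(k,len(P),P[:,2].max().round(4),'mean',P.mean(0).round(4),'mid',((P.min(0)+P.max(0))/2)[:2].round(4))
    if nm=='top':
        for k,(x,y) in {'m25':(.5,-.29)}.items(): pass
br=cv2.inRange(hsv,(5,60,40),(20,255,255)); m=np.zeros_like(br); m[180:215,215:248]=br[180:215,215:248]
cs,_=cv2.findContours(m,cv2.RETR_EXTERNAL,cv2.CHAIN_APPROX_NONE); c=max(cs,key=len); (u,v),ab,_=cv2.fitEllipse(c); print('ring100',ab,onz(s,u,v,.03))
E
```

```text
m100 False [ 97. 103.] [0.5375 0.3264]
m50 False [83. 89.] [0.6208 0.1231]
m250 False [117. 122.] [ 0.6383 -0.1075]
m250 False [46. 61.] [ 0.6793 -0.0342]
m250 False [23. 79.] [ 0.701  -0.1274]
m25 False [76. 80.] [ 0.5525 -0.2927]
m25 True [71. 71.] [ 0.5514 -0.292 ]
top
25 24 0.1104 mean [ 0.3483 -0.2839  0.0975] mid [ 0.3488 -0.2848]
50 38 0.1225 mean [0.3587 0.3021 0.1109] mid [0.3585 0.3012]
100 40 0.141 mean [0.4303 0.0907 0.1302] mid [0.4299 0.09  ]
250 48 0.164 mean [ 0.4302 -0.0788  0.1535] mid [ 0.4292 -0.079 ]
scene
25 47 0.1026 mean [ 0.3532 -0.2884  0.0949] mid [ 0.353  -0.2877]
50 61 0.1168 mean [0.3654 0.2951 0.1071] mid [0.364  0.2955]
100 107 0.1361 mean [0.4369 0.0844 0.1216] mid [0.4335 0.0863]
250 177 0.1618 mean [ 0.4356 -0.0856  0.1439] mid [ 0.4342 -0.0831]
ring100 (23.36972427368164, 23.665664672851562) [0.43023406 0.08873376 0.03      ]
```

Request:
{"api": "play_rows", "payload": {
  "slide": [
    [16,-27,0],
    [16,-27,0],
    [16,-27,0],
    [16,-27,0],
    [16,-27,0],
    [16,-27,0],
    [16,-27,0],
    [16,-27,0],
    [16,-27,0],
    [16,-27,0],
    [16,-27,0],
    [16,-27,0],
    [7,-5,0],
    [0,0,0],
    [0,0,0]
  ],
  "angular": [
    [0,0,-7.6],
    [0,0,-7.6],
    [0,0,-7.6],
    [0,0,-7.6],
    [0,0,-7.6],
    [0,0,-7.6],
    [0,0,-7.6],
    [0,0,-7.6],
    [0,0,-7.6],
    [0,0,-7.3],
    [0,0,0],
    [0,0,0],
    [0,0,0],
    [0,0,0],
    [0,0,0]
  ],
  "hand": [1,1,1,1,1,1,1,1,1,1,1,1,1,1,1],
  "force": 10
}}

```text
time: 1.65
position: [0.3591, 0.3018, 0.2487]
orientation: [-180.0, -0.0, 90.0]
contact_force: [-0.3, -0.6, 0.2]
finger_gap: 0.0918
gripper_force: 0.0
```

```bash
cat >> h.py <<'E'
def look(name,x,y,zlo,zhi,rim=None,r=.03):
    s=bot.snapshot('wrist'); save(name,s['frame'],1.3); C=cloud(s)
    P=C.reshape(-1,3); P=P[(np.hypot(P[:,0]-x,P[:,1]-y)<r)&(P[:,2]>zlo)&(P[:,2]<zhi)]
    if len(P):
        print(len(P),'zmax',np.percentile(P[:,2],98).round(4),'min',P.min(0).round(4),'max',P.max(0).round(4),'mean',P.mean(0).round(4))
        T=P[P[:,2]>np.percentile(P[:,2],98)-.008]; (c),rr=cv2.minEnclosingCircle(T[:,:2].astype(np.float32)); print('top circle',np.round(c,4),round(rr,4))
    o=bot.observe(); print(o['time'],np.round(o['position'],4),np.round(o['orientation'],2))
    return s,C
E
python3 - <<'E'
from h import *
look('w50.png',.36,.30,.09,.14)
E
```

```text
644 zmax 0.1182 min [0.3503 0.2843 0.09  ] max [0.3738 0.3091 0.1191] mean [0.3618 0.2966 0.1105]
top circle [0.3616 0.2967] 0.0125
1.7 [0.3588 0.3021 0.2487] [-1.7997e+02 -3.0000e-02  9.0100e+01]
```

View pics/w50.png

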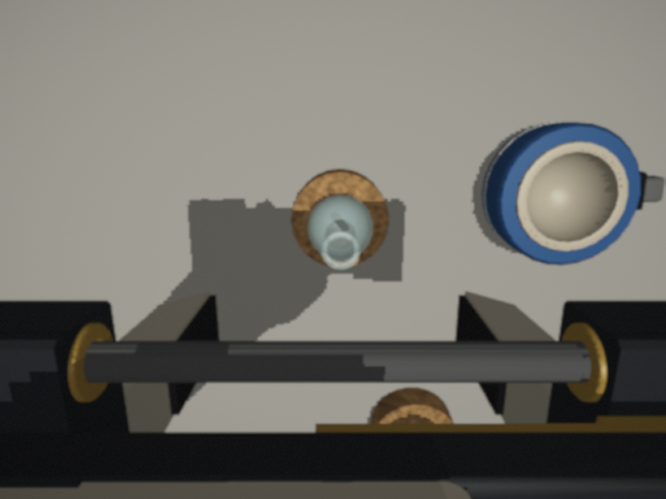

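Request:
{"api": "play_rows", "payload": {
  "slide": [
    [2,-4,0],
    [0,0,-20],
    [0,0,-20],
    [0,0,-20],
    [0,0,-20],
    [0,0,-20],
    [0,0,-20],
    [0,0,-15],
    [0,0,-7],
    [0,0,0]
  ],
  "angular": [
    [0,0,0],
    [0,0,0],
    [0,0,0],
    [0,0,0],
    [0,0,0],
    [0,0,0],
    [0,0,0],
    [0,0,0],
    [0,0,0],
    [0,0,0]
  ],
  "hand": [1,0.8,0.6,0.5,0.5,0.5,0.5,0.5,0.5,0.5]
}}

```text
time: 2.7
position: [0.3608, 0.2968, 0.1059]
orientation: [-179.9, 0.1, 90.1]
contact_force: [0.2, 0.2, 0.0]
finger_gap: 0.0458
gripper_force: 0.0
```

Request:
{"api": "play_rows", "payload": {
  "slide": [
    [0,0,0],
    [0,0,0],
    [0,0,0],
    [0,0,0],
    [0,0,0],
    [0,0,0],
    [0,0,0],
    [0,0,0],
    [0,0,0],
    [0,0,0],
    [0,0,0],
    [0,0,0]
  ],
  "angular": [
    [0,0,0],
    [0,0,0],
    [0,0,0],
    [0,0,0],
    [0,0,0],
    [0,0,0],
    [0,0,0],
    [0,0,0],
    [0,0,0],
    [0,0,0],
    [0,0,0],
    [0,0,0]
  ],
  "hand": [0.42,0.36,0.3,0.25,0.2,0.15,0.1,0.1,0.1,0.1,0.1,0.1],
  "force": 12
}}

```text
time: 3.9
position: [0.3619, 0.297, 0.1069]
orientation: [180.0, -0.0, 90.0]
contact_force: [-0.8, 0.8, 5.3]
finger_gap: 0.0216
gripper_force: 12.0
```

Request:
{"api": "play_rows", "payload": {
  "slide": [
    [0,0,5],
    [0,0,10],
    [0,0,20],
    [0,0,25],
    [0,0,25],
    [0,0,25],
    [0,0,25],
    [8,-10,15],
    [15,-22,0],
    [18,-30,0],
    [18,-30,0],
    [18,-30,0],
    [18,-30,0],
    [15,-22,0],
    [8,-10,0],
    [0,0,0],
    [0,0,0],
    [0,0,0]
  ],
  "angular": [
    [0,0,0],
    [0,0,0],
    [0,0,0],
    [0,0,0],
    [0,0,0],
    [0,0,0],
    [0,0,0],
    [0,0,0],
    [0,0,0],
    [0,0,0],
    [0,0,0],
    [0,0,0],
    [0,0,0],
    [0,0,0],
    [0,0,0],
    [0,0,0],
    [0,0,0],
    [0,0,0]
  ],
  "hand": [0.1,0.1,0.1,0.1,0.1,0.1,0.1,0.1,0.1,0.1,0.1,0.1,0.1,0.1,0.1,0.1,0.1,0.1]
}}

```text
time: 5.7
position: [0.4787, 0.1146, 0.2566]
orientation: [-180.0, -0.0, 90.1]
contact_force: [0.5, -0.7, -0.8]
finger_gap: 0.0212
gripper_force: 12.0
```

```bash
cat >> h.py <<'E'
def mantle(S,C,x,y,h,ro,r=.05):
    # casing-top / rim ring points at height h from the depth cloud -> least-squares circle; plus blue-outline ray casting
    P=C.reshape(-1,3); d=np.hypot(P[:,0]-x,P[:,1]-y)
    T=P[(d<ro+.02)&(abs(P[:,2]-h)<.004)]
    if len(T)>20:
        c,rr=cv2.minEnclosingCircle(T[:,:2].astype(np.float32)); print('rim cloud',len(T),np.round(c,4),round(rr,4),'mid z',np.median(T[:,2]).round(4))
    hsv=cv2.cvtColor(S['frame'],cv2.COLOR_RGB2HSV); b=cv2.inRange(hsv,(100,90,30),(130,255,255))
    b[(np.hypot(C[...,0]-x,C[...,1]-y)>ro+.03)|(C[...,2]<h-.012)]=0
    cs,hh=cv2.findContours(cv2.morphologyEx(b,cv2.MORPH_CLOSE,np.ones((5,5))),cv2.RETR_CCOMP,cv2.CHAIN_APPROX_NONE)
    for i,c in enumerate(cs):
        if len(c)<60: continue
        Q=np.array([onz(S,u,v,h)[:2] for u,v in c[:,0]],np.float32); q,rr=cv2.minEnclosingCircle(Q)
        A=np.c_[2*Q,np.ones(len(Q))]; w=np.linalg.lstsq(A,(Q**2).sum(1),rcond=None)[0]
        print('blue','hole' if hh[0][i][3]>=0 else 'outer',len(c),'LS',w[:2].round(4),np.sqrt(w[2]+w[0]**2+w[1]**2).round(4),'enc',np.round(q,4),round(rr,4))
E
python3 - <<'E'
from h import *
S,C=look('w50b.png',.48,.11,.24,.3)
mantle(S,C,.621,.123,.0455,.0485)
E
```

```text
3868 zmax 0.2974 min [0.4562 0.1022 0.24  ] max [0.5026 0.1274 0.3   ] mean [0.4794 0.1205 0.2637]
top circle [0.4795 0.118 ] 0.0161
5.75 [0.4788 0.1145 0.2567] [-1.7997e+02 -3.0000e-02  9.0150e+01]
rim cloud 3923 [0.6178 0.1184] 0.0472 mid z 0.0432
blue outer 259 LS [0.6155 0.1201] 0.0469 enc [0.6158 0.1199] 0.049
blue hole 198 LS [0.6187 0.1185] 0.0362 enc [0.6187 0.1186] 0.037
```

View pics/w50b.png

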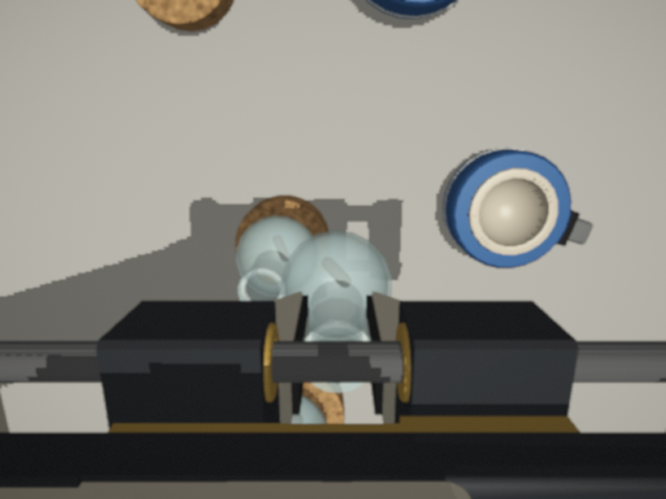

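Request:
{"api": "play_rows", "payload": {
  "slide": [
    [10,0,0],
    [20,1,0],
    [30,1,0],
    [30,1,0],
    [25,1,0],
    [15,0,0],
    [9,0,-5],
    [0,0,-15],
    [0,0,-20],
    [0,0,-20],
    [0,0,-20],
    [0,0,-20],
    [0,0,-15],
    [0,0,-10],
    [0,0,-10],
    [0,0,-5],
    [0,0,-5],
    [0,0,0]
  ],
  "angular": [
    [0,0,0],
    [0,0,0],
    [0,0,0],
    [0,0,0],
    [0,0,0],
    [0,0,0],
    [0,0,0],
    [0,0,0],
    [0,0,0],
    [0,0,0],
    [0,0,0],
    [0,0,0],
    [0,0,0],
    [0,0,0],
    [0,0,0],
    [0,0,0],
    [0,0,0],
    [0,0,0]
  ],
  "hand": [0.1,0.1,0.1,0.1,0.1,0.1,0.1,0.1,0.1,0.1,0.1,0.1,0.1,0.1,0.1,0.1,0.1,0.1]
}}

```text
time: 7.55
position: [0.6185, 0.1168, 0.1114]
orientation: [-180.0, 0.0, 90.0]
contact_force: [0.7, 0.5, -0.4]
finger_gap: 0.0216
gripper_force: 12.0
```

Request:
{"api": "play_rows", "payload": {
  "slide": [
    [0,0,-3],
    [0,0,-3],
    [0,0,-2],
    [0,0,0]
  ],
  "angular": [
    [0,0,0],
    [0,0,0],
    [0,0,0],
    [0,0,0]
  ],
  "hand": [0.1,0.1,0.1,0.1]
}}

```text
time: 7.95
position: [0.6186, 0.1173, 0.1037]
orientation: [180.0, -0.0, 90.0]
contact_force: [-0.3, 0.9, -0.6]
finger_gap: 0.0214
gripper_force: 12.0
```

Request:
{"api": "play_rows", "payload": {
  "slide": [
    [0,1,-1.5],
    [0,0,-1],
    [0,0,-1],
    [0,0,0],
    [0,0,0]
  ],
  "angular": [
    [0,0,0],
    [0,0,0],
    [0,0,0],
    [0,0,0],
    [0,0,0]
  ],
  "hand": [0.1,0.1,0.1,0.1,0.1]
}}

```text
time: 8.45
position: [0.6188, 0.1185, 0.102]
orientation: [180.0, -0.1, 90.0]
contact_force: [-4.0, 0.6, 11.2]
finger_gap: 0.0216
gripper_force: 12.0
```

Request:
{"api": "play_rows", "payload": {
  "slide": [
    [-0.5,0,0.5],
    [0,0,0],
    [0,0,0],
    [0,0,0],
    [0,0,0],
    [0,0,0],
    [0,0,10],
    [0,0,20],
    [0,0,30],
    [0,0,40],
    [0,0,40],
    [-10,0,10],
    [-30,0,0],
    [-40,0,0],
    [-40,-5,0],
    [-40,-5,0],
    [-20,-5,0],
    [0,0,0]
  ],
  "angular": [
    [0,0,0],
    [0,0,0],
    [0,0,0],
    [0,0,0],
    [0,0,0],
    [0,0,0],
    [0,0,0],
    [0,0,0],
    [0,0,0],
    [0,0,0],
    [0,0,0],
    [0,0,0],
    [0,0,0],
    [0,0,0],
    [0,0,0],
    [0,0,0],
    [0,0,0],
    [0,0,0]
  ],
  "hand": [0.2,0.27,0.35,0.42,0.5,0.5,0.5,0.5,0.5,0.5,0.5,0.5,0.5,0.5,0.5,0.5,0.5,0.5]
}}

```text
time: 10.25
position: [0.435, 0.1022, 0.2508]
orientation: [-179.9, -0.0, 90.0]
contact_force: [0.9, -0.4, -0.1]
finger_gap: 0.0456
gripper_force: 0.0
```

```bash
python3 - <<'E'
from h import *
S,C=look('w100.png',.43,.089,.11,.16)
P=C.reshape(-1,3);P=P[(np.hypot(P[:,0]-.6183,P[:,1]-.1185)<.03)&(P[:,2]>.085)&(P[:,2]<.14)]
print('placed50',len(P),P.min(0).round(4),P.max(0).round(4))
E
```

```text
926 zmax 0.1354 min [0.418  0.0713 0.1101] max [0.4468 0.1007 0.1361] mean [0.4326 0.0857 0.1279]
top circle [0.4325 0.0861] 0.0149
10.3 [0.4372 0.1027 0.2512] [ 1.7996e+02 -3.0000e-02  9.0010e+01]
placed50 1135 [0.6065 0.1059 0.0851] [0.6319 0.1301 0.1141]
```

View pics/w100.png

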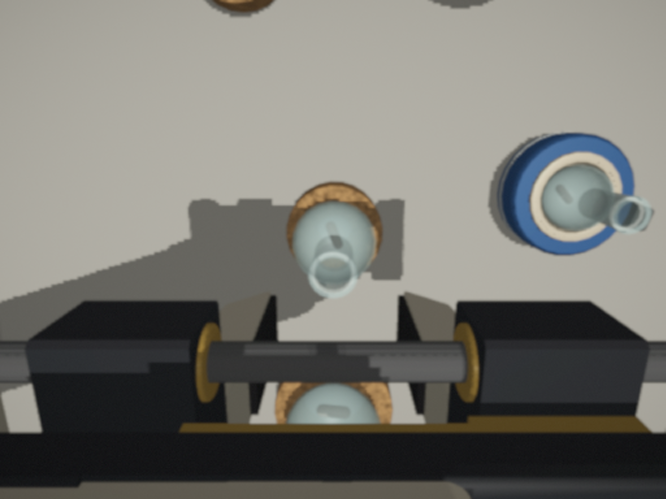

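Request:
{"api": "play_rows", "payload": {
  "slide": [
    [-4,-16,0],
    [0,0,0],
    [0,0,-20],
    [0,0,-25],
    [0,0,-25],
    [0,0,-25],
    [0,0,-20],
    [0,0,-10],
    [0,0,-2],
    [0,0,0]
  ],
  "angular": [
    [0,0,0],
    [0,0,0],
    [0,0,0],
    [0,0,0],
    [0,0,0],
    [0,0,0],
    [0,0,0],
    [0,0,0],
    [0,0,0],
    [0,0,0]
  ],
  "hand": [0.6,0.6,0.6,0.6,0.6,0.6,0.6,0.6,0.6,0.6]
}}

```text
time: 11.3
position: [0.4347, 0.0871, 0.1238]
orientation: [180.0, -0.0, 90.0]
contact_force: [0.5, 0.4, -0.2]
finger_gap: 0.0549
gripper_force: 0.0
```

Request:
{"api": "play_rows", "payload": {
  "slide": [
    [0,0,0],
    [0,0,0],
    [0,0,0],
    [0,0,0],
    [0,0,0],
    [0,0,0],
    [0,0,0],
    [0,0,0],
    [0,0,0],
    [0,0,0],
    [0,0,0],
    [0,0,0]
  ],
  "angular": [
    [0,0,0],
    [0,0,0],
    [0,0,0],
    [0,0,0],
    [0,0,0],
    [0,0,0],
    [0,0,0],
    [0,0,0],
    [0,0,0],
    [0,0,0],
    [0,0,0],
    [0,0,0]
  ],
  "hand": [0.52,0.46,0.4,0.36,0.32,0.28,0.24,0.2,0.15,0.15,0.15,0.15],
  "force": 15
}}

```text
time: 12.5
position: [0.4341, 0.0868, 0.1237]
orientation: [-180.0, -0.0, 90.0]
contact_force: [-0.4, 0.3, 0.6]
finger_gap: 0.0271
gripper_force: 14.9
```

Request:
{"api": "play_rows", "payload": {
  "slide": [
    [0,0,5],
    [0,0,10],
    [0,0,20],
    [0,0,25],
    [0,0,25],
    [0,0,25],
    [0,10,20],
    [-2,20,0],
    [-3,30,0],
    [-5,35,0],
    [-5,35,0],
    [-3,35,0],
    [-2,30,0],
    [0,20,0],
    [0,10,0],
    [0,0,0],
    [0,0,0],
    [0,0,0]
  ],
  "angular": [
    [0,0,0],
    [0,0,0],
    [0,0,0],
    [0,0,0],
    [0,0,0],
    [0,0,0],
    [0,0,0],
    [0,0,0],
    [0,0,0],
    [0,0,0],
    [0,0,0],
    [0,0,0],
    [0,0,0],
    [0,0,0],
    [0,0,0],
    [0,0,0],
    [0,0,0],
    [0,0,0]
  ],
  "hand": [0.15,0.15,0.15,0.15,0.15,0.15,0.15,0.15,0.15,0.15,0.15,0.15,0.15,0.15,0.15,0.15,0.15,0.15]
}}

```text
time: 14.3
position: [0.4146, 0.3102, 0.2538]
orientation: [180.0, 0.0, 89.9]
contact_force: [-0.7, -1.1, -0.7]
finger_gap: 0.027
gripper_force: 14.9
```

```bash
python3 - <<'E'
from h import *
S,C=look('w100b.png',.414,.31,.24,.3)
mantle(S,C,.535,.322,.052,.055)
E
```

```text
4848 zmax 0.2973 min [0.389  0.2943 0.24  ] max [0.4415 0.3245 0.2999] mean [0.4153 0.3151 0.2629]
top circle [0.4154 0.3155] 0.018
14.35 [0.4145 0.3103 0.2538] [1.800e+02 3.000e-02 8.987e+01]
rim cloud 4939 [0.5353 0.3196] 0.0536 mid z 0.0497
blue outer 304 LS [0.5331 0.3213] 0.053 enc [0.5332 0.3215] 0.0543
blue hole 241 LS [0.5362 0.3197] 0.0426 enc [0.5362 0.3196] 0.0434
```

View pics/w100b.png

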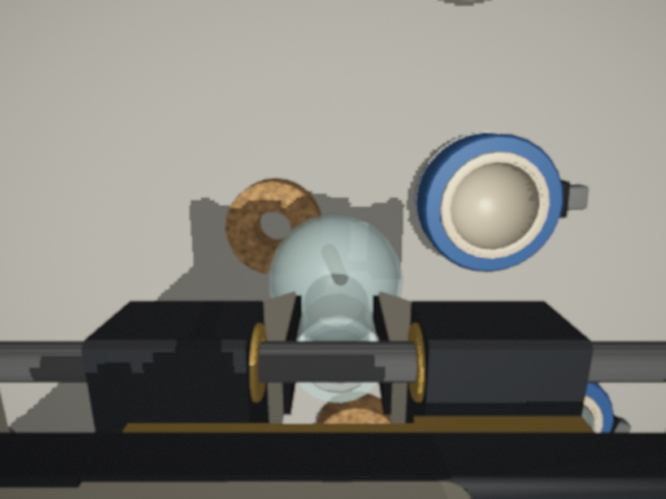

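Request:
{"api": "play_rows", "payload": {
  "slide": [
    [10,1,0],
    [20,2,0],
    [30,2,0],
    [30,2,0],
    [20,2,0],
    [10,0,0],
    [0.5,0,-5],
    [0,0,-15],
    [0,0,-20],
    [0,0,-20],
    [0,0,-20],
    [0,0,-20],
    [0,0,-10],
    [0,0,-10],
    [0,0,-8],
    [0,0,-5],
    [0,0,0]
  ],
  "angular": [
    [0,0,0],
    [0,0,0],
    [0,0,0],
    [0,0,0],
    [0,0,0],
    [0,0,0],
    [0,0,0],
    [0,0,0],
    [0,0,0],
    [0,0,0],
    [0,0,0],
    [0,0,0],
    [0,0,0],
    [0,0,0],
    [0,0,0],
    [0,0,0],
    [0,0,0]
  ],
  "hand": [0.15,0.15,0.15,0.15,0.15,0.15,0.15,0.15,0.15,0.15,0.15,0.15,0.15,0.15,0.15,0.15,0.15]
}}

```text
time: 16.05
position: [0.5345, 0.3208, 0.1204]
orientation: [-180.0, 0.0, 90.0]
contact_force: [-0.6, 0.3, -0.7]
finger_gap: 0.027
gripper_force: 15.0
```

Request:
{"api": "play_rows", "payload": {
  "slide": [
    [0,0,-1.5],
    [0,0,-1],
    [0,0,-1],
    [0,0,0]
  ],
  "angular": [
    [0,0,0],
    [0,0,0],
    [0,0,0],
    [0,0,0]
  ],
  "hand": [0.15,0.15,0.15,0.15]
}}

```text
time: 16.45
position: [0.5357, 0.3207, 0.118]
orientation: [179.9, -0.0, 90.0]
contact_force: [1.5, -0.3, 0.6]
finger_gap: 0.0268
gripper_force: 15.0
```

Request:
{"api": "play_rows", "payload": {
  "slide": [
    [0,-0.5,-1],
    [0,0,-1],
    [0,0,0],
    [0,0,0]
  ],
  "angular": [
    [0,0,0],
    [0,0,0],
    [0,0,0],
    [0,0,0]
  ],
  "hand": [0.15,0.15,0.15,0.15]
}}

```text
time: 16.85
position: [0.5359, 0.3207, 0.1174]
orientation: [179.9, -0.1, 90.0]
contact_force: [-0.0, -1.0, 11.4]
finger_gap: 0.0265
gripper_force: 15.0
```

Request:
{"api": "play_rows", "payload": {
  "slide": [
    [0,0,0.5],
    [0,0,0],
    [0,0,0],
    [0,0,0],
    [0,0,10],
    [0,0,30],
    [0,0,40],
    [-5,-10,40],
    [-10,-30,33],
    [-15,-45,0],
    [-15,-45,0],
    [-15,-45,0],
    [-15,-45,0],
    [-15,-45,0],
    [-10,-45,0],
    [0,-45,0],
    [0,-25,0],
    [0,-5,0],
    [0,0,0]
  ],
  "angular": [
    [0,0,0],
    [0,0,0],
    [0,0,0],
    [0,0,0],
    [0,0,0],
    [0,0,0],
    [0,0,0],
    [0,0,0],
    [0,0,0],
    [0,0,0],
    [0,0,0],
    [0,0,0],
    [0,0,0],
    [0,0,0],
    [0,0,0],
    [0,0,0],
    [0,0,0],
    [0,0,0],
    [0,0,0]
  ],
  "hand": [0.32,0.4,0.5,0.6,0.6,0.6,0.6,0.6,0.6,0.65,0.65,0.65,0.65,0.65,0.65,0.65,0.65,0.65,0.65],
  "force": 20
}}

```text
time: 18.75
position: [0.4347, -0.065, 0.2692]
orientation: [180.0, -0.0, 89.9]
contact_force: [0.8, 0.1, -1.0]
finger_gap: 0.06
gripper_force: 0.0
```

```bash
python3 - <<'E'
from h import *
S,C=look('w250.png',.432,-.083,.14,.19)
E
```

```text
1053 zmax 0.1606 min [ 0.4145 -0.1006  0.14  ] max [ 0.448  -0.0664  0.1617] mean [ 0.4314 -0.0843  0.1546]
top circle [ 0.4314 -0.0836] 0.0174
18.8 [ 0.4348 -0.0638  0.2691] [ 1.7997e+02 -4.0000e-02  9.0000e+01]
```

View pics/w250.png

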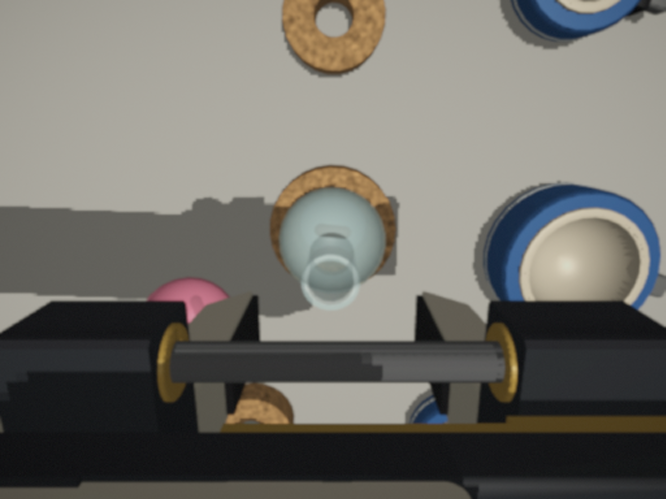

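Request:
{"api": "play_rows", "payload": {
  "slide": [
    [-3.5,-19,0],
    [0,0,0],
    [0,0,-20],
    [0,0,-25],
    [0,0,-25],
    [0,0,-25],
    [0,0,-15],
    [0,0,-10],
    [0,0,0]
  ],
  "angular": [
    [0,0,0],
    [0,0,0],
    [0,0,0],
    [0,0,0],
    [0,0,0],
    [0,0,0],
    [0,0,0],
    [0,0,0],
    [0,0,0]
  ],
  "hand": [0.7,0.7,0.7,0.7,0.7,0.7,0.7,0.7,0.7]
}}

```text
time: 19.7
position: [0.4305, -0.0822, 0.1476]
orientation: [-179.9, -0.0, 90.1]
contact_force: [-0.7, -0.0, -0.6]
finger_gap: 0.0642
gripper_force: 0.0
```

Request:
{"api": "play_rows", "payload": {
  "slide": [
    [0,0,0],
    [0,0,0],
    [0,0,0],
    [0,0,0],
    [0,0,0],
    [0,0,0],
    [0,0,0],
    [0,0,0],
    [0,0,0],
    [0,0,0],
    [0,0,0]
  ],
  "angular": [
    [0,0,0],
    [0,0,0],
    [0,0,0],
    [0,0,0],
    [0,0,0],
    [0,0,0],
    [0,0,0],
    [0,0,0],
    [0,0,0],
    [0,0,0],
    [0,0,0]
  ],
  "hand": [0.6,0.52,0.45,0.4,0.36,0.32,0.28,0.22,0.2,0.2,0.2]
}}

```text
time: 20.8
position: [0.4313, -0.0837, 0.1488]
orientation: [180.0, -0.0, 90.0]
contact_force: [-0.8, 0.1, 4.0]
finger_gap: 0.0314
gripper_force: 20.0
```

Request:
{"api": "play_rows", "payload": {
  "slide": [
    [0,0,5],
    [0,0,10],
    [0,0,20],
    [0,0,25],
    [0,0,25],
    [8,-8,15],
    [16,-16,10],
    [10,-12,0],
    [5,-5,0],
    [0,0,0],
    [0,0,0],
    [0,0,0]
  ],
  "angular": [
    [0,0,0],
    [0,0,0],
    [0,0,0],
    [0,0,0],
    [0,0,0],
    [0,0,0],
    [0,0,0],
    [0,0,0],
    [0,0,0],
    [0,0,0],
    [0,0,0],
    [0,0,0]
  ],
  "hand": [0.2,0.2,0.2,0.2,0.2,0.2,0.2,0.2,0.2,0.2,0.2,0.2]
}}

```text
time: 22.0
position: [0.4694, -0.1238, 0.2583]
orientation: [-179.9, -0.0, 90.0]
contact_force: [-0.0, 0.5, -1.5]
finger_gap: 0.0316
gripper_force: 20.0
```

```bash
python3 - <<'E'
from h import *
S,C=look('w250b.png',.47,-.125,.24,.3)
mantle(S,C,.635,-.112,.0625,.0655)
E
```

```text
5821 zmax 0.2966 min [ 0.4422 -0.1411  0.24  ] max [ 0.4978 -0.1061  0.3   ] mean [ 0.4701 -0.1184  0.2649]
top circle [ 0.4702 -0.1225] 0.0205
22.05 [ 0.4695 -0.1239  0.2584] [-1.7994e+02 -3.0000e-02  9.0040e+01]
rim cloud 6403 [ 0.6344 -0.1095] 0.0642 mid z 0.0603
blue outer 372 LS [ 0.6313 -0.108 ] 0.0634 enc [ 0.6312 -0.1087] 0.065
blue hole 307 LS [ 0.6355 -0.1095] 0.0531 enc [ 0.6354 -0.1096] 0.054
```

View pics/w250b.png

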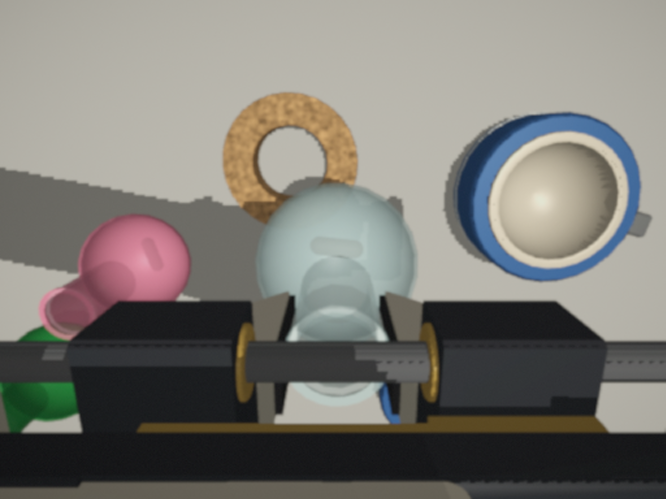

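Request:
{"api": "play_rows", "payload": {
  "slide": [
    [10,1,0],
    [20,2,0],
    [30,3,0],
    [30,3,0],
    [30,3,0],
    [25,2,0],
    [15,0,0],
    [5,0,-5],
    [0,0,-10],
    [0,0,-15],
    [0,0,-15],
    [0,0,-15],
    [0,0,-15],
    [0,0,-10],
    [0,0,-8],
    [0,0,-5],
    [0,0,-3],
    [0,0,0]
  ],
  "angular": [
    [0,0,0],
    [0,0,0],
    [0,0,0],
    [0,0,0],
    [0,0,0],
    [0,0,0],
    [0,0,0],
    [0,0,0],
    [0,0,0],
    [0,0,0],
    [0,0,0],
    [0,0,0],
    [0,0,0],
    [0,0,0],
    [0,0,0],
    [0,0,0],
    [0,0,0],
    [0,0,0]
  ],
  "hand": [0.2,0.2,0.2,0.2,0.2,0.2,0.2,0.2,0.2,0.2,0.2,0.2,0.2,0.2,0.2,0.2,0.2,0.2]
}}

```text
time: 23.85
position: [0.6352, -0.1107, 0.1576]
orientation: [180.0, -0.0, 90.0]
contact_force: [0.4, 0.5, -1.8]
finger_gap: 0.0316
gripper_force: 20.0
```

Request:
{"api": "play_rows", "payload": {
  "slide": [
    [0,0,-1.5],
    [0,0,-1.5],
    [0,0,-1],
    [0,0,0]
  ],
  "angular": [
    [0,0,0],
    [0,0,0],
    [0,0,0],
    [0,0,0]
  ],
  "hand": [0.2,0.2,0.2,0.2]
}}

```text
time: 24.25
position: [0.6351, -0.1106, 0.1537]
orientation: [180.0, -0.0, 90.0]
contact_force: [0.3, 0.3, -1.5]
finger_gap: 0.0316
gripper_force: 20.0
```

Request:
{"api": "play_rows", "payload": {
  "slide": [
    [0,0.5,-1],
    [0,0,-1],
    [0,0,-1],
    [0,0,0]
  ],
  "angular": [
    [0,0,0],
    [0,0,0],
    [0,0,0],
    [0,0,0]
  ],
  "hand": [0.2,0.2,0.2,0.2]
}}

```text
time: 24.65
position: [0.6353, -0.1099, 0.1517]
orientation: [180.0, -0.0, 90.0]
contact_force: [-2.1, 2.0, 5.5]
finger_gap: 0.0314
gripper_force: 20.0
```

Request:
{"api": "play_rows", "payload": {
  "slide": [
    [0,0,0.5],
    [0,0,0],
    [0,0,0],
    [0,0,0],
    [0,0,10],
    [0,0,25],
    [0,0,35],
    [0,0,30],
    [-15,-8,0],
    [-35,-20,0],
    [-40,-23,0],
    [-40,-23,0],
    [-40,-23,0],
    [-40,-23,0],
    [-40,-23,0],
    [-25,-15,0],
    [-5,-2,0],
    [0,0,0]
  ],
  "angular": [
    [0,0,0],
    [0,0,0],
    [0,0,0],
    [0,0,0],
    [0,0,0],
    [0,0,0],
    [0,0,0],
    [0,0,0],
    [0,0,0],
    [0,0,5],
    [0,0,5],
    [0,0,5],
    [0,0,5],
    [0,0,5],
    [0,0,0],
    [0,0,0],
    [0,0,0],
    [0,0,0]
  ],
  "hand": [0.4,0.5,0.6,0.65,0.65,0.65,0.65,0.65,0.6,0.5,0.5,0.5,0.5,0.5,0.5,0.5,0.5,0.5],
  "force": 12
}}

```text
time: 26.45
position: [0.3548, -0.2708, 0.252]
orientation: [179.9, 0.0, 114.8]
contact_force: [0.2, -0.4, 0.7]
finger_gap: 0.0459
gripper_force: 0.0
```

```bash
python3 - <<'E'
from h import *
S,C=look('w25.png',.351,-.288,.085,.13)
E
```

```text
350 zmax 0.1026 min [ 0.341  -0.2991  0.0851] max [ 0.3599 -0.2796  0.1034] mean [ 0.3504 -0.2892  0.0982]
top circle [ 0.35   -0.2893] 0.01
26.5 [ 0.3559 -0.2701  0.2519] [1.7992e+02 5.0000e-02 1.1497e+02]
```

View pics/w25.png

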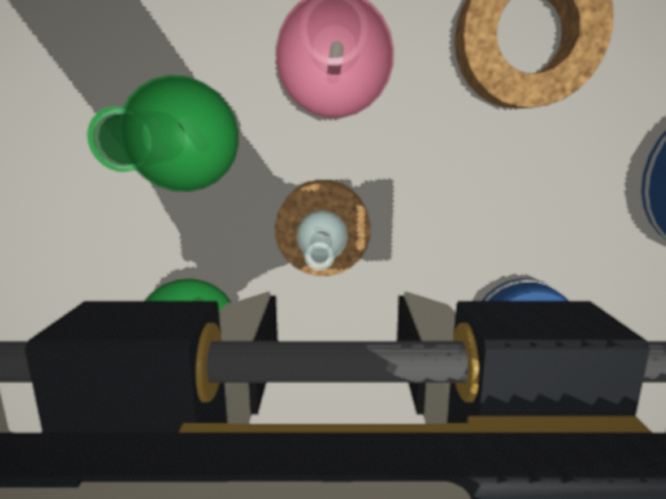

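Request:
{"api": "play_rows", "payload": {
  "slide": [
    [-5.5,-19,0],
    [0,0,0],
    [0,0,-20],
    [0,0,-25],
    [0,0,-25],
    [0,0,-25],
    [0,0,-25],
    [0,0,-20],
    [0,0,-12],
    [0,0,-8],
    [0,0,0]
  ],
  "angular": [
    [0,0,0],
    [0,0,0],
    [0,0,0],
    [0,0,0],
    [0,0,0],
    [0,0,0],
    [0,0,0],
    [0,0,0],
    [0,0,0],
    [0,0,0],
    [0,0,0]
  ],
  "hand": [0.5,0.5,0.5,0.5,0.5,0.5,0.5,0.5,0.5,0.5,0.5]
}}

```text
time: 27.6
position: [0.3498, -0.2885, 0.0906]
orientation: [-180.0, -0.1, 115.0]
contact_force: [-1.0, 0.1, -0.1]
finger_gap: 0.0463
gripper_force: 0.0
```

Request:
{"api": "play_rows", "payload": {
  "slide": [
    [0,0,0],
    [0,0,0],
    [0,0,0],
    [0,0,0],
    [0,0,0],
    [0,0,0],
    [0,0,0],
    [0,0,0],
    [0,0,0],
    [0,0,0],
    [0,0,0]
  ],
  "angular": [
    [0,0,0],
    [0,0,0],
    [0,0,0],
    [0,0,0],
    [0,0,0],
    [0,0,0],
    [0,0,0],
    [0,0,0],
    [0,0,0],
    [0,0,0],
    [0,0,0]
  ],
  "hand": [0.42,0.36,0.3,0.25,0.2,0.16,0.12,0.08,0.08,0.08,0.08],
  "force": 10
}}

```text
time: 28.7
position: [0.3498, -0.2892, 0.0913]
orientation: [180.0, 0.0, 115.0]
contact_force: [0.6, 0.3, 1.5]
finger_gap: 0.0163
gripper_force: 10.0
```

Request:
{"api": "play_rows", "payload": {
  "slide": [
    [0,0,5],
    [0,0,10],
    [0,0,20],
    [0,0,25],
    [0,0,25],
    [0,0,25],
    [0,0,25],
    [10,0,15],
    [20,-3,0],
    [20,-3,0],
    [15,-3,0],
    [5,-1,0],
    [0,0,0],
    [0,0,0],
    [0,0,0]
  ],
  "angular": [
    [0,0,0],
    [0,0,0],
    [0,0,0],
    [0,0,0],
    [0,0,0],
    [0,0,0],
    [0,0,0],
    [0,0,-5],
    [0,0,-5],
    [0,0,-5],
    [0,0,-5],
    [0,0,-5],
    [0,0,0],
    [0,0,0],
    [0,0,0]
  ],
  "hand": [0.08,0.08,0.08,0.08,0.08,0.08,0.08,0.08,0.08,0.08,0.08,0.08,0.08,0.08,0.08]
}}

```text
time: 30.2
position: [0.419, -0.2991, 0.2414]
orientation: [-180.0, -0.0, 90.1]
contact_force: [0.2, -0.1, -0.7]
finger_gap: 0.0166
gripper_force: 10.0
```

```bash
python3 - <<'E'
from h import *
S,C=look('w25b.png',.42,-.3,.24,.3)
mantle(S,C,.5495,-.296,.0405,.0435)
E
```

```text
2273 zmax 0.298 min [ 0.4036 -0.3109  0.24  ] max [ 0.4358 -0.2774  0.3   ] mean [ 0.4196 -0.2937  0.2613]
top circle [ 0.42   -0.2856] 0.0129
30.25 [ 0.419  -0.2991  0.2414] [-1.800e+02 -1.000e-02  9.004e+01]
rim cloud 3604 [ 0.5512 -0.2957] 0.0421 mid z 0.0382
blue outer 240 LS [ 0.5491 -0.2937] 0.0419 enc [ 0.5495 -0.2935] 0.0436
blue hole 175 LS [ 0.5523 -0.2957] 0.0312 enc [ 0.5526 -0.2955] 0.032
```

View pics/w25b.png

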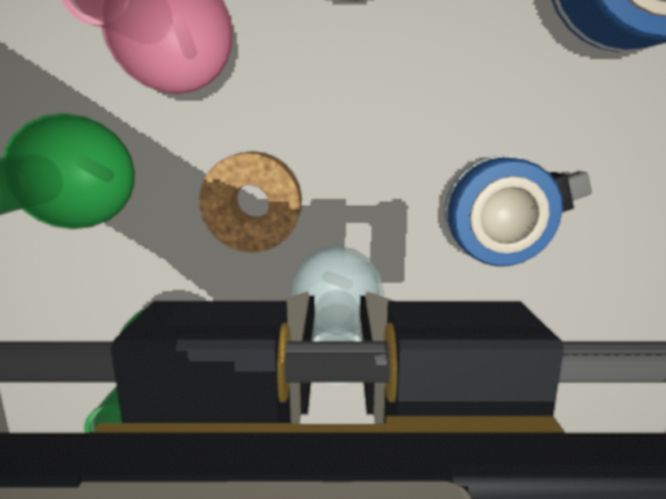

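Request:
{"api": "play_rows", "payload": {
  "slide": [
    [10,0,0],
    [22,1,0],
    [30,1,0],
    [30,1,0],
    [25,0,0],
    [15,0,-5],
    [0,0,-15],
    [0,0,-20],
    [0,0,-20],
    [0,0,-20],
    [0,0,-20],
    [0,0,-15],
    [0,0,-12],
    [0,0,-10],
    [0,0,-8],
    [0,0,-4],
    [0,0,0]
  ],
  "angular": [
    [0,0,0],
    [0,0,0],
    [0,0,0],
    [0,0,0],
    [0,0,0],
    [0,0,0],
    [0,0,0],
    [0,0,0],
    [0,0,0],
    [0,0,0],
    [0,0,0],
    [0,0,0],
    [0,0,0],
    [0,0,0],
    [0,0,0],
    [0,0,0],
    [0,0,0]
  ],
  "hand": [0.08,0.08,0.08,0.08,0.08,0.08,0.08,0.08,0.08,0.08,0.08,0.08,0.08,0.08,0.08,0.08,0.08]
}}

```text
time: 31.95
position: [0.5515, -0.2961, 0.0919]
orientation: [-180.0, -0.0, 90.0]
contact_force: [0.8, 1.1, 0.1]
finger_gap: 0.0167
gripper_force: 10.0
```

Request:
{"api": "play_rows", "payload": {
  "slide": [
    [0,0,-1.5],
    [0,0,-1],
    [0,0,-1],
    [0,0,0]
  ],
  "angular": [
    [0,0,0],
    [0,0,0],
    [0,0,0],
    [0,0,0]
  ],
  "hand": [0.08,0.08,0.08,0.08]
}}

```text
time: 32.35
position: [0.5517, -0.2961, 0.0888]
orientation: [180.0, -0.0, 90.0]
contact_force: [0.2, 0.1, -1.8]
finger_gap: 0.0163
gripper_force: 10.0
```

Request:
{"api": "play_rows", "payload": {
  "slide": [
    [0,0,-1],
    [0,0,-1],
    [0,0,-0.5],
    [0,0,0]
  ],
  "angular": [
    [0,0,0],
    [0,0,0],
    [0,0,0],
    [0,0,0]
  ],
  "hand": [0.08,0.08,0.08,0.08]
}}

```text
time: 32.75
position: [0.552, -0.2963, 0.0879]
orientation: [179.9, -0.0, 90.0]
contact_force: [-3.2, 2.5, 10.1]
finger_gap: 0.017
gripper_force: 10.0
```

Request:
{"api": "play_rows", "payload": {
  "slide": [
    [0,0,0.5],
    [0,0,0],
    [0,0,0],
    [0,0,0],
    [0,0,10],
    [0,0,30],
    [0,0,40],
    [0,0,40],
    [0,0,40],
    [-20,20,30],
    [-30,40,0],
    [-30,40,0],
    [-30,40,0],
    [-30,40,0],
    [-10,20,0],
    [0,0,0],
    [0,0,0]
  ],
  "angular": [
    [0,0,0],
    [0,0,0],
    [0,0,0],
    [0,0,0],
    [0,0,0],
    [0,0,0],
    [0,0,0],
    [0,0,0],
    [0,0,0],
    [0,0,0],
    [0,0,0],
    [0,0,0],
    [0,0,0],
    [0,0,0],
    [0,0,0],
    [0,0,0],
    [0,0,0]
  ],
  "hand": [0.2,0.3,0.4,0.5,0.5,0.5,0.5,0.5,0.5,0.5,0.5,0.5,0.5,0.5,0.5,0.5,0.5]
}}

```text
time: 34.45
position: [0.4022, -0.0963, 0.2776]
orientation: [179.9, 0.0, 90.0]
contact_force: [0.2, -0.4, 0.3]
finger_gap: 0.0461
gripper_force: 0.0
```

```bash
python3 - <<'E'
from h import *
s=bot.snapshot('scene'); save('end.png',s['frame'],1.56); C=cloud(s).reshape(-1,3)
for k,x,y,z in(('25',.5517,-.2957,.0405+.0575),('50',.6183,.1185,.0455+.0665),('100',.5355,.3195,.052+.076),('250',.6347,-.1095,.0625+.0995)):
    P=C[(np.hypot(C[:,0]-x,C[:,1]-y)<.03)&(C[:,2]>z-.03)&(C[:,2]<z+.04)]
    if len(P): print(k,len(P),'rim expected',z,'got',P[:,2].max().round(4),((P.min(0)+P.max(0))/2)[:2].round(3))
E
```

```text
25 77 rim expected 0.098 got 0.0998 [ 0.555 -0.295]
50 89 rim expected 0.112 got 0.1146 [0.622 0.117]
100 97 rim expected 0.128 got 0.1295 [0.539 0.319]
250 190 rim expected 0.162 got 0.1648 [ 0.638 -0.11 ]
```

View pics/end.png

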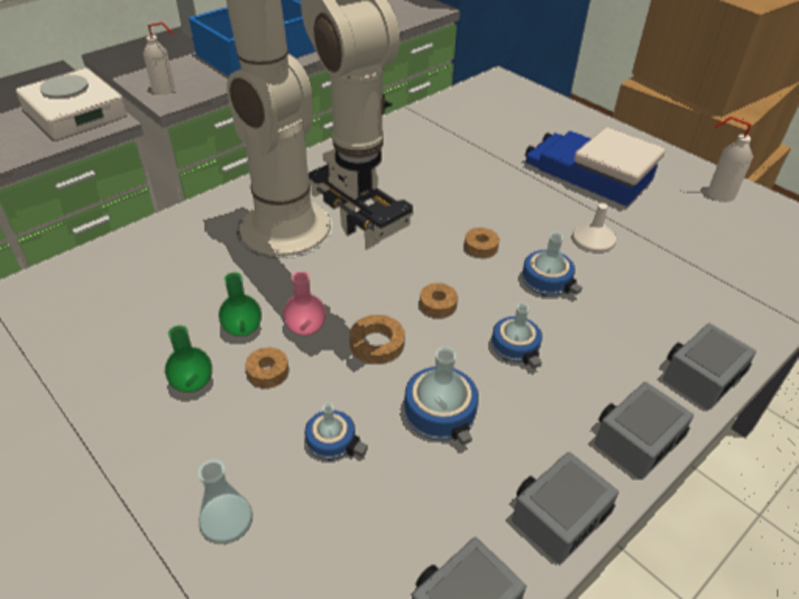

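All four flasks stand upright in their own mantles at (330,430), (519,330), (550,265) and (442,390). The funnel and conical flask have not moved.

```bash
python3 -c "
from cell import bot
print(bot.close_job())"
```

```text
the job is handed in; nothing more can be done
None
```

All four flasks are fully down and upright in the mantles of their own size, the funnel and conical flask are untouched, and the job is handed in at about 35 s of the 109 s; no verdict was returned.

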